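Set and lock the metering valve dial

ROBOT

A 7-joint arm with a two-finger parallel gripper is mounted at the origin on the work surface. World frame = base frame: x ahead of the robot, y to its left, z up, the work surface at z = 0. Lengths are in mm, angles in degrees, forces in N, time in s.
With the tool pointing down it reaches from about 400 to 850 mm from the base axis. Payload 10.4 kg.
Tool frame: the origin (TCP) lies between the finger pads; the fingertips stand 19 mm ahead of it and the grasp point (between the pads) is the TCP (bot.nose_length is the distance from the TCP to the fingertips, in mm); z points along the fingers, x is the direction in which the jaws open and shut, and the axes are right-handed (so a half turn about z gives the same grasp; the last joint's range is limited). The gripper opens to 87 mm and grips with 3 to 60 N. Pads are 19 mm wide; open, the fingers measure 117 mm over their backs; the gripper's body (75 mm by 190 mm) begins 51 mm behind the grasp point.
Start: joints at [63.277, 19.034, -3.707, 83.658, 1.238, 77.344, -5.071], TCP at [268.382, -564.465, 241.576] pointing down, gripper open.
Joint ranges: [-148.97, 148.97], [-28.65, 121.19], [-84.17, 76.75], [9.2, 138.47], [-72.65, 252.65], [3.7, 117.97], [-149.18, 149.18]. Speed limits (degrees/s): [127.2, 127.2, 159.86, 159.86, 180, 180, 180].

INTERFACE

Orientations are given as a 3x3 rotation matrix whose columns are the frame's x, y, z axes.
In Python, from rig import bot gives the robot as it stands.
- The arm moves only by the tool drive_tool, never from a script. Its argument "series" is one flat list of numbers, 7 for each row, row after row: the shift along the tool's x, y, z in mm, then the turn, a rotation vector about the tool's x, y, z in degrees, then the opening, from 0 (shut) to 1 (fully open). In form: [x, y, z, wx, wy, wz, claw, x, y, z, wx, wy, wz, claw, ...]. A call has 1 to 10 rows; each row shifts and turns the commanded pose from where the row before left it, along the tool's axes as they then stand; what a row does not reach is not made up. A row lasts 1/10 s, in which the tool goes at most 50 mm and 8.59 degrees, less where a joint would pass 70% of its speed; a pose out of reach is approached as far as the arm can. A call with a gripper value outside its range is refused whole. The fingers move at their own pace and stop on an object; "force" is the grip in N (left out, the last holds). Time passes only in rows, so rows that do not move let the fingers close. It gives the time, the measured TCP pose, the force and the opening at its end, in the units of the state.
- bot.state(): the state, without advancing time (a new reading comes with each control period).
- bot.read_camera(name): name is "side" or "top" or "wrist"; returns a dict with "pixels" (480x640x3 uint8, blue, green, red), "depth" (480x640 float32, mm along the optical axis (not along the pixel's ray), 0 where there is no reading), "camera_matrix" (3x3 intrinsics, pixels), "k1" (the pictures are not rectified: a ray, as slopes to the right and down, at radius r is drawn at 1 + k1 r^2 times it, then the intrinsics apply), "rvec" (rotation vector, rad) and "tvec" (3), from world to camera coordinates, as OpenCV has them; the wrist camera has in their place "tool_from_camera" (4x4, takes a point from camera to tool coordinates, whose origin is the TCP and whose axes are the tool frame's). Camera axes: x right, y down, z forward; pixel columns grow to the right and rows downward; lengths in mm; the calibration is good to about 2 mm. A picture is of the moment at which its call begins: read the wrist's pose just before it.
- bot.sign_off(): hands the job in, once; it reports no verdict.
The state is a dict: "time_s": time; "joint_pos": joint angles; "qd": joint speeds; "effort": joint torques, N m; "tcp_pos": TCP position; "orientation": TCP orientation; "wrist_force": force on the tool from outside, world axes, zero at the start; "wrist_torque": the same for the moment, N m; "gripper_width": finger opening in mm.
Only numpy, scipy, OpenCV 4.12 (cv2) and the standard library are available. Lean on these libraries where they do the work, as an engineer would, in place of code of your own. Each camera call takes 0.05 s, during which the arm holds its last target. There are 200 camera calls.

TASK

On the steel metering valve, push the dial's upright peg round with a fingertip until the dial's index mark lines up with the one long, thick line of the scale. Then push the locking lever fully over, away from the robot's side, to its other stop, and leave both so. Only push: do not lift the dial off its seat, and leave the loose things lying about where they are.

Things in the scene. Friction and masses are not known exactly. Their poses are not given: they have to be found in the camera images.
- valve: The fixed steel valve block. Its origin is on the table directly under the dial's axis; z is up. The block spans x -100 to 100 mm and y -100 to 180 mm, its flat top 45 mm above the table. The round scale and dial are centred on the origin; the locking lever is at y = +135 mm. Its -x side faces the robot (yaw within about 0.45 rad).
- scale: Fixed white scale disc (178 mm diameter, 2 mm thick) on the valve, concentric with the dial; origin on the dial axis, 45 mm above the table. 24 black radial lines, 15 degrees apart: 23 are 2 x 9 mm; the target is the one long, thick line, 7 x 22 mm, along this frame's +x axis, 64 to 86 mm from the axis. It lies within about 0.9 rad of the valve's +x.
- dial (a joint): Angle (rad) of the dial's index mark from the valve's +x, anticlockwise from above. Aluminium dial, 120 mm diameter, flat top 60 mm above the table, 28 mm boss 6 mm higher. Turns endlessly both ways, no stops, friction 0.15 N m, stays where left. Starts at 2.3 to 4. Only its weight and a light spring hold it down: it can be lifted up to 20 mm, and must not be.
- index (a point): Outer end of the dial's index mark, a black radial line 3 mm wide and 30 mm long on the dial's top at the rim, 58 mm from the axis, opposite the peg, 60 mm above the table.
- peg (a point): Centre of the top of the dial's black finger peg: upright, 14 mm diameter, with a sleeve that spins freely on its pin like a crank handle's, standing 36 mm above the dial's top, so its top is 96 mm above the table; 42 mm from the axis, on the side opposite the index mark.
- lever (a joint): Tilt of the locking lever, in rad: 0 leaning 0.5 rad towards the valve's -x (unlocked), 1.0 leaning 0.5 rad towards +x (locked, against its stop). It starts at 0 to 0.12 and stays where it is left (friction about 0.08 N m).
- lever_tip (a point): Centre of the lever's black ball (18 mm diameter). The lever's rod is 9 mm thick and pivots about the valve's y direction at x = 0, y = 135 mm, 58 mm above the table, between two cheeks 63 mm high; the ball's centre is 45 mm from the pivot, so the ball's top is at most 112 mm above the table.
- cap: A bystander, not part of the job: steel blank cap, 40 mm diameter, 22 mm high, loose on the valve's top in the far corner behind the lever. Origin at its underside.
- gasket: A bystander, not part of the job: black rubber ring, 52 mm diameter, 6 mm high, on the table in front of the valve.
- clamp: A bystander, not part of the job: steel pipe clamp, about 95 mm long, 16 mm high, on the table right of the valve.
- spanner: A bystander, not part of the job: steel spanner, 160 mm long, on the table in front of the valve. Origin near its middle, at its underside.
- sample: A bystander, not part of the job: glass sample jar, 44 mm diameter, 85 mm high, on the table beyond the valve.
- ferrule: A bystander, not part of the job: steel pipe ferrule, 50 mm diameter, 45 mm high, on the table beyond the valve.
- beaker: A bystander, not part of the job: clear plastic beaker, 64 mm diameter, 80 mm high, far to the right.

How it is judged (in metres and radians):
On the way, in this order (a step that is already met when the one before it is completed fails the run):
1. the dial rests with its index mark in line with the long scale line (y of index in the frame of scale between -0.0035 and 0.0035 m and x of index in the frame of scale above 0.04 m and velocity of joint dial between -0.05 and 0.05 rad/s), for 0.3 s.
2. the locking lever is pushed over to its locked stop (value of joint lever above 0.85 rad), for 0.2 s.
At the end, for the whole second after the job is handed in: The centre of the index mark's outer end is within 3.5 mm of the centre line of the long scale line (that is, within the line's 7 mm width), the dial is at rest on its seat, and the locking lever is at 0.85 rad or more (all of step 1 and value of joint lever above 0.85 rad and z of peg in the frame of valve below 0.1 m); the robot touches nothing.
It fails at once if the dial is lifted more than 5 mm off its seat (z of peg in the frame of valve above 0.101 m).
It fails at once if a loose bystander is moved more than 20 mm or lifted (distance of any of cap, gasket, clamp, spanner, sample, ferrule, beaker from where it was at the start of the episode above 0.02 m).
It also fails if it takes over 54 s, if anything falls off the work surface, if the arm or the gripper's body presses on something with over 40 N, if the wrist force passes 120 N, or if a joint passes its speed limit or range.

## Working session

There is one attempt and no reset: what is moved stays moved. The work goes in short steps, Python scripts to look and compute and a tool call to move; the robot and the scene stay as the last step left them, time stands still between calls to the robot, and variables do not carry over. Pictures are saved under pics/ and viewed, about 8 in all and at most 12, crops included, and the job is handed in when it is done.

Besides the shell and the picture viewer there is one more tool, called after "Request:" as a command line: name --argument value ..., lists and objects as JSON in quotes. drive_tool: Moves the arm, as the interface text tells. Its arguments: {"type":"object","properties":{"series":{"type":"array"},"force":{"type":"number"}},"required":["series"]}

```bash
mkdir -p pics; ls; cat > h.py <<'E'
import numpy as np, cv2
from rig import bot
def ray(c,u,v):
    K=c["camera_matrix"]; p=np.array([(u-K[0,2])/K[0,0],(v-K[1,2])/K[1,1]]); s=p.copy()
    for _ in range(20): s=p/(1+c["k1"]*(s@s))
    return np.array([s[0],s[1],1.])
def pose(c,st=None):
    if "rvec" in c:
        R=cv2.Rodrigues(np.array(c["rvec"],float))[0]; return R.T,-R.T@np.array(c["tvec"],float).ravel()
    T=np.array(c["tool_from_camera"]); R=np.array(st["orientation"]); 
    return R@T[:3,:3], R@T[:3,3]+np.array(st["tcp_pos"])
def onz(c,u,v,z,st=None):
    R,o=pose(c,st); d=R@ray(c,u,v); return o+d*(z-o[2])/d[2]
def proj(c,P,st=None):
    R,o=pose(c,st); q=R.T@(np.array(P,float)-o); s=q[:2]/q[2]; s=s*(1+c["k1"]*(s@s)); K=c["camera_matrix"]
    return K[0,0]*s[0]+K[0,2],K[1,1]*s[1]+K[1,2]
E
python3 - <<'E'
from h import *
import pickle
st=bot.state(); print(st)
for n in("top","side"):
    c=bot.read_camera(n); pickle.dump(c,open(n+".pkl","wb")); cv2.imwrite(f"pics/{n}0.png",c["pixels"]); print(n,pose(c)[1],c["k1"])
E
```

```text
pics
{'time_s': 0.0, 'joint_pos': array([63.27937018, 19.07225724, -3.70669865, 83.70475552,  1.2365975 ,
       77.34327412, -5.07100119]), 'qd': array([ 0.00018624, -0.00060936, -0.11194655, -0.01523411,  0.03314349,
       -0.09041123,  0.02381714]), 'effort': array([ 5.77857136e-04, -6.23233223e+01,  2.51409388e-02, -3.89893126e+01,
       -6.13650447e-02,  3.99681693e-02,  1.53530314e-04]), 'tcp_pos': array([ 268.1849698 , -564.14678007,  240.76123369]), 'orientation': array([[ 4.29345563e-01, -9.03140060e-01, -6.47460402e-04],
       [-9.03139201e-01, -4.29346048e-01,  1.24665257e-03],
       [-1.40388644e-03,  4.95021213e-05, -9.99999013e-01]]), 'wrist_force': array([-0.50220738,  0.71144724,  0.00572535]), 'wrist_torque': array([-0.00048442, -0.0354279 , -0.00405909]), 'gripper_width': 87.10074831613872}
top [ 467.82666936 -135.73977438  987.04739117] -0.0027491447000816877
side [102.01486222 505.95561154 928.95659609] -0.12502012625743766
```

View pics/top0.png

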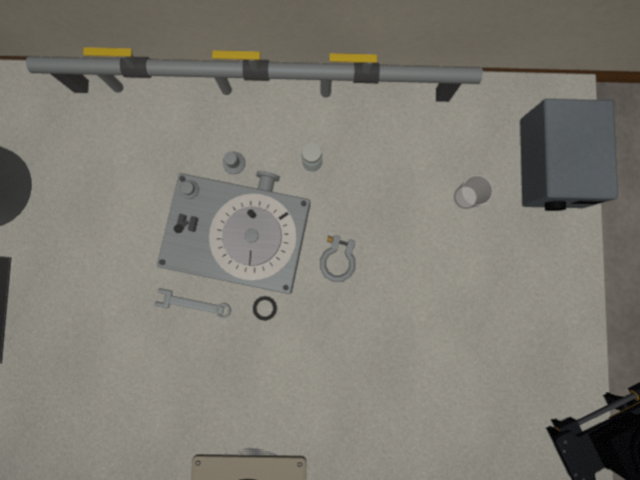

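The top view shows the valve centred near (252,236), the index mark pointing down at (250,258), the peg at (252,213), the long line at (284,216), and the lever on the left at about (180,226). I'll enlarge it.

```bash
python3 - <<'E'
from h import *
import pickle
c=pickle.load(open("top.pkl","rb"))
im=c["pixels"][165:300,150:320]; cv2.imwrite("pics/crop0.png",cv2.resize(im,None,fx=4.4,fy=4.4,interpolation=cv2.INTER_CUBIC))
for n,u,v,z in[("c",252,236,66),("idx",250,265,60),("peg",252,213,96),("line",284,216,47),("ball",180,226,95)]: print(n,onz(c,u,v,z))
E
```

```text
c [558.56342634   1.88656289  66.        ]
idx [500.72541747   4.68905336  60.        ]
peg [600.61265668  -0.98122669  96.        ]
line [603.0832935  -59.41773412  47.        ]
ball [572.32717613 137.67008671  95.        ]
```

View pics/crop0.png

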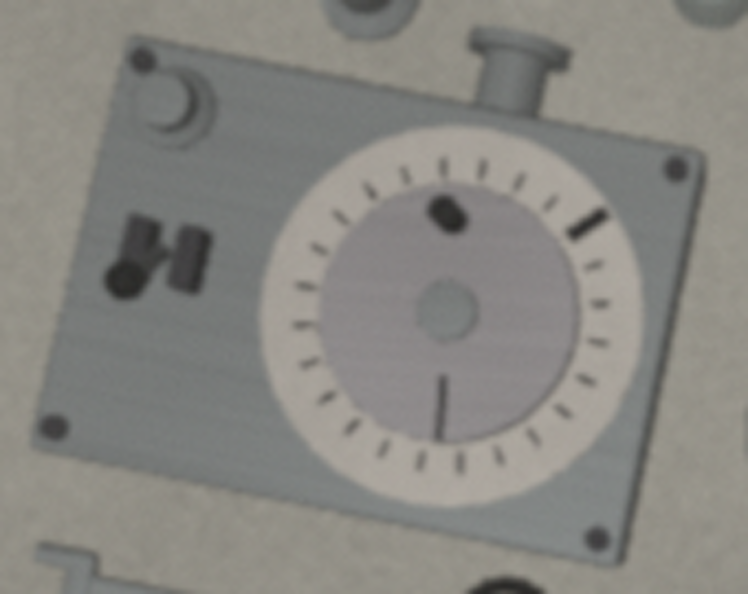

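The crop gives the boss at (447,311), the index end at (438,440), the peg top at about (440,208), the long line from (572,235) to (605,214) and the ball at (126,278). Next I'll convert these to poses.

```bash
python3 - <<'E'
from h import *
import pickle
c=pickle.load(open("top.pkl","rb"))
g=lambda u,v,z: onz(c,(u+.5)/4.4+149.5,(v+.5)/4.4+164.5,z)[:2]
co=[g(*p,45) for p in((131,37),(705,154),(620,567),(35,450))]
print(co); yaw=[np.degrees(np.arctan2(*(co[0]-co[1])[::-1]))-90,np.degrees(np.arctan2(*(co[3]-co[2])[::-1]))-90]; print("yaw",yaw)
y=np.radians(np.mean(yaw)); R=np.array([[np.cos(y),-np.sin(y)],[np.sin(y),np.cos(y)]])
print("origin from corners",np.mean(co,0)-R@[0,40])
b=g(447,311,66);print("boss",b)
for n,p in dict(idx=g(438,440,60),peg=g(440,208,96),lo=g(605,214,47),li=g(572,235,47),ball=g(126,278,98)).items():
    d=p-b; print(n,p,np.hypot(*d),np.degrees(np.arctan2(d[1],d[0])),"valve",R.T@d)
E
```

```text
[array([688.75608148, 160.02679224]), array([ 638.7213636 , -111.66413461]), array([445.3325321 , -76.98088414]), array([493.72320554, 194.002972  ])]
yaw [np.float64(-10.43469921454728), np.float64(-10.124814909332827)]
origin from corners [559.49511202   1.98826044]
boss [559.94847077   3.52735157]
idx [501.46448952   6.397569  ] 58.554369697164276 177.1903502111905 valve [-58.05740854  -7.61258986]
peg [602.70495696   3.73613684] 42.75699594824522 0.27978024125206463 valve [42.03290673  7.83552516]
lo [608.92768994 -65.64935291] 84.76072411515119 -54.70034083354467 valve [ 60.53791255 -59.32572373]
li [598.69903442 -50.54006529] 66.51985980993932 -54.37051870946834 valve [ 47.77712414 -46.2843187 ]
ball [568.41200605 139.93851531] 136.67346861526138 86.44967440670952 valve [-16.01551864 135.73186872]
```

Request:
drive_tool --series '[-21,-33,0,0,0,0,0,-21,-33,0,0,0,0,0,-21,-33,0,0,0,0,0,-21,-33,0,0,0,0,0,-21,-33,0,0,0,0,0,-21,-33,0,0,0,0,0,-21,-33,0,0,0,0,0,-21,-33,0,0,0,0,0]' --force 10

```text
time_s: 0.9
tcp_pos: [435.1, -297.9, 241.4]
orientation: [[0.429, -0.903, -0.0], [-0.903, -0.429, 0.0], [-0.0, 0.0, -1.0]]
wrist_force: [0.7, -1.1, 0.6]
gripper_width: 31.1
```

Request:
drive_tool --series '[-19.3,-29.6,0,0,0,0,0,-19.3,-29.6,0,0,0,0,0,-19.3,-29.6,0,0,0,0,0,-19.3,-29.6,0,0,0,0,0,-19.3,-29.6,0,0,0,0,0,-19.3,-29.6,0,0,0,0,0,-19.3,-29.6,0,0,0,0,0,-19.3,-29.6,0,0,0,0,0,-19.3,-29.6,0,0,0,0,0,0,0,0,0,0,0,0]'

```text
time_s: 1.9
tcp_pos: [601.7, -22.3, 240.9]
orientation: [[0.436, -0.9, -0.0], [-0.9, -0.436, 0.003], [-0.003, -0.001, -1.0]]
wrist_force: [0.1, 0.9, 0.7]
gripper_width: 0.4
```

Request:
drive_tool --series '[0,0,0,0,0,-7.8,0,0,0,0,0,0,-7.8,0,0,0,0,0,0,-7.8,0,0,0,0,0,0,-7.8,0,0,0,0,0,0,-7.8,0,0,0,0,0,0,-7.8,0,0,0,0,0,0,-7.8,0,0,0,0,0,0,-7.8,0,0,0,0,0,0,0,0]'

```text
time_s: 2.8
tcp_pos: [600.4, -28.7, 241.2]
orientation: [[0.999, -0.036, -0.001], [-0.036, -0.999, -0.0], [-0.001, 0.0, -1.0]]
wrist_force: [-0.4, -0.2, -0.3]
gripper_width: 0.3
```

```bash
python3 - <<'E'
from h import *
import pickle
st=bot.state(); c=bot.read_camera("wrist"); pickle.dump((c,st),open("w.pkl","wb"))
cv2.imwrite("pics/w1.png",c["pixels"]); print(st["tcp_pos"],st["joint_pos"],st["gripper_width"]); print(c["tool_from_camera"])
for P in [(560,2.5,66),(602,1.5,96),(609,-65.6,47),(568,140,98)]: print(P,proj(c,P,st))
E
```

```text
[600.38937048 -28.68398138 241.16114935] [ 27.22535089  19.84952406 -36.43240424  85.99732968  11.89482943
  78.10241089 -12.11875408] 0.31219952829926456
[[ 9.99999795e-01 -1.38044563e-04 -6.25775988e-04 -3.78481825e-01]
 [ 3.16157367e-04  9.55681121e-01  2.94403625e-01 -8.05657002e+01]
 [ 5.57401478e-04 -2.94403762e-01  9.55680969e-01 -1.42994930e+02]
 [ 0.00000000e+00  0.00000000e+00  0.00000000e+00  1.00000000e+00]]
(560, 2.5, 66) (np.float64(274.7573296561252), np.float64(192.9070671034905))
(602, 1.5, 96) (np.float64(319.81935690872933), np.float64(197.88280286863247))
(609, -65.6, 47) (np.float64(328.68501017181524), np.float64(253.32062363291814))
(568, 140, 98) (np.float64(267.2638055988904), np.float64(15.183481829256522))
```

View pics/w1.png

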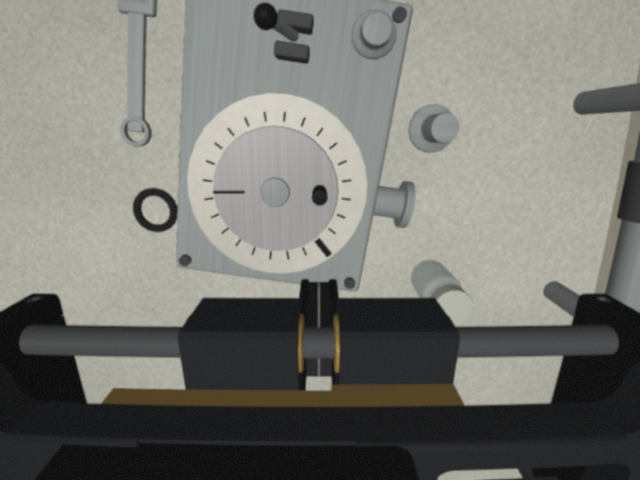

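The projected points match the wrist picture within about 2 px: boss (275,192), peg (319,194), long-line end (328,254), ball (265,16). The calibration is fine, so I'll descend behind the peg.

Request:
drive_tool --series '[0,0,30,0,0,0,0,0,0,30,0,0,0,0,0,0,30,0,0,0,0,0,0,30,0,0,0,0,0,0,17,0,0,0,0,0,0,10,0,0,0,0,0,0,0,0,0,0,0,0,-6,0,0,0,0,0,0,-6,0,0,0,0,0,0,0,0,0,0,0]'

```text
invalid input
```

Request:
drive_tool --series '[1,-3,0,0,0,-4,0,1,-3,0,0,0,-4,0,1,-3,0,0,0,-4,0,1,-3,0,0,0,-4,0,1,-3,0,0,0,-4,0,0,0,0,0,0,0,0]'

```text
time_s: 3.45
tcp_pos: [604.0, -12.5, 241.4]
orientation: [[0.953, 0.304, -0.0], [0.304, -0.953, 0.0], [-0.0, -0.0, -1.0]]
wrist_force: [0.1, 0.3, 0.7]
gripper_width: 0.5
```

```bash
cat > look.py <<'E'
from h import *
import sys,pickle
st=bot.state(); c=bot.read_camera("wrist"); pickle.dump((c,st),open("w.pkl","wb"))
cv2.imwrite(f"pics/{sys.argv[1]}.png",c["pixels"])
R=np.array(st["orientation"]); p=st["tcp_pos"]
print(p,"tool x ang",np.degrees(np.arctan2(R[1,0],R[0,0])),"r_t",R.T@(np.array([560,2.5,p[2]])-p)*-1, st["joint_pos"].round(1),st["wrist_force"])
for P in [(560,2.5,66),(609,-65.6,47)]: print(P,proj(c,P,st))
E
python3 look.py w2
```

```text
[603.97898802 -12.45766759 241.37351833] tool x ang 17.708095308356544 r_t [ 3.73455582e+01  2.76259342e+01 -1.58249714e-02] [ 27.9  20.9 -39.7  85.4  13.5  78.5   5.1] [0.1225042  0.34151375 0.67196029]
(560, 2.5, 66) (np.float64(279.3916854624676), np.float64(195.37770252270937))
(609, -65.6, 47) (np.float64(308.44837831044623), np.float64(267.45644098885424))
```

View pics/w2.png

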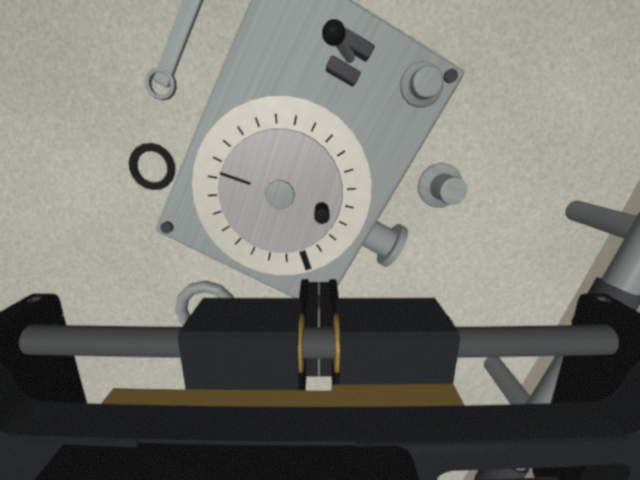

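The first call was refused because I miscounted its rows, so the arc ran harmlessly at height and the dial is unmoved (index at (220,175)). I'll return and descend.

Request:
drive_tool --series '[-7.3,12.9,0,0,0,0,0,0,0,0,0,0,6.6,0,0,0,0,0,0,6.6,0,0,0,0,0,0,6.6,0,0,0,0,0,0,0,0]'

```text
time_s: 4.0
tcp_pos: [600.9, -28.8, 241.6]
orientation: [[0.999, -0.04, 0.0], [-0.04, -0.999, -0.001], [0.0, 0.001, -1.0]]
wrist_force: [0.3, -0.7, 0.1]
gripper_width: 0.6
```

Request:
drive_tool --series '[0,0,30,0,0,0,0,0,0,30,0,0,0,0,0,0,30,0,0,0,0,0,0,30,0,0,0,0,0,0,17,0,0,0,0,0,0,10,0,0,0,0,0,0,0,0,0,0,0]'

```text
time_s: 4.7
tcp_pos: [600.8, -27.6, 93.9]
orientation: [[0.999, -0.034, -0.001], [-0.034, -0.999, 0.0], [-0.001, -0.0, -1.0]]
wrist_force: [-0.2, 0.0, 0.4]
gripper_width: 0.6
```

Request:
drive_tool --series '[0,-5,0,0,0,0,0,0,-4,0,0,0,0,0,0,-2,0,0,0,0,0,0,0,0,0,0,0,0]'

```text
time_s: 5.1
tcp_pos: [601.8, -15.6, 95.3]
orientation: [[0.999, -0.033, 0.001], [-0.033, -0.999, -0.0], [0.001, 0.0, -1.0]]
wrist_force: [0.1, -0.6, 0.2]
gripper_width: 0.5
```

Request:
drive_tool --series '[1.05,-3,0,0,0,-4,0,1.05,-3,0,0,0,-4,0,1.05,-3,0,0,0,-4,0,1.05,-3,0,0,0,-4,0,1.05,-3,0,0,0,-4,0,1.05,-3,0,0,0,-4,0,1.05,-3,0,0,0,-4,0,0,0,0,0,0,0,0]'

```text
time_s: 5.9
tcp_pos: [605.6, 4.7, 95.0]
orientation: [[0.898, 0.439, 0.001], [0.439, -0.898, -0.001], [0.001, 0.001, -1.0]]
wrist_force: [2.3, -2.6, -0.2]
gripper_width: 0.3
```

```bash
python3 look.py w3
```

```text
[605.62929807   4.68731664  95.02197991] tool x ang 26.06181441577917 r_t [41.95070275 18.08182526  0.05771492] [ 26.5  29.  -40.   94.5  20.4  63.9   6.9] [ 2.32527894 -2.6222398  -0.16408088]
(560, 2.5, 66) (np.float64(241.44651135260915), np.float64(258.6287697367118))
(609, -65.6, 47) (np.float64(277.5470046075519), np.float64(365.9371131320064))
```

View pics/w3.png

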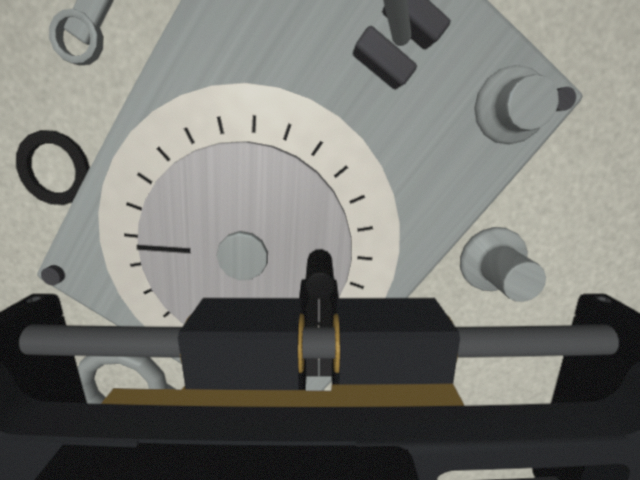

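The peg is in contact at (319,262) and the dial is following, with the index now from (137,247) to (190,251). I'll continue the arc.

Request:
drive_tool --series '[1.1,-3,0,0,0,-4,0,1.1,-3,0,0,0,-4,0,1.1,-3,0,0,0,-4,0,1.1,-3,0,0,0,-4,0,1.1,-3,0,0,0,-4,0,1.1,-3,0,0,0,-4,0,1.1,-3,0,0,0,-4,0,1.1,-3,0,0,0,-4,0,1.1,-3,0,0,0,-4,0,1.1,-3,0,0,0,-4,0]'

```text
time_s: 6.95
tcp_pos: [593.2, 33.9, 95.1]
orientation: [[0.406, 0.914, 0.002], [0.914, -0.406, -0.0], [0.001, 0.002, -1.0]]
wrist_force: [4.1, -1.7, 0.1]
gripper_width: 0.4
```

Request:
drive_tool --series '[1.1,-3,0,0,0,-4,0,1.1,-3,0,0,0,-4,0,1.1,-3,0,0,0,-4,0,1.1,-3,0,0,0,-4,0,1.1,-3,0,0,0,-4,0,1.1,-3,0,0,0,-4,0,1.1,-3,0,0,0,-4,0,1.1,-3,0,0,0,-4,0,1.1,-3,0,0,0,-4,0,0,0,0,0,0,0,0]'

```text
time_s: 7.95
tcp_pos: [567.8, 47.8, 95.0]
orientation: [[-0.208, 0.978, 0.001], [0.978, 0.208, 0.001], [0.0, 0.001, -1.0]]
wrist_force: [3.2, 2.1, 0.7]
gripper_width: -0.0
```

```bash
python3 look.py w4
```

```text
[567.76280863  47.82900604  94.95850365] tool x ang 102.00331187018645 r_t [4.27234929e+01 1.70200339e+01 3.98174803e-02] [ 35.6  30.8 -56.7  99.5  28.1  65.1  72.4] [3.15809201 2.1387055  0.6601332 ]
(560, 2.5, 66) (np.float64(239.86073612359587), np.float64(262.20839645651756))
(609, -65.6, 47) (np.float64(128.75744763094391), np.float64(301.70671169045227))
```

View pics/w4.png

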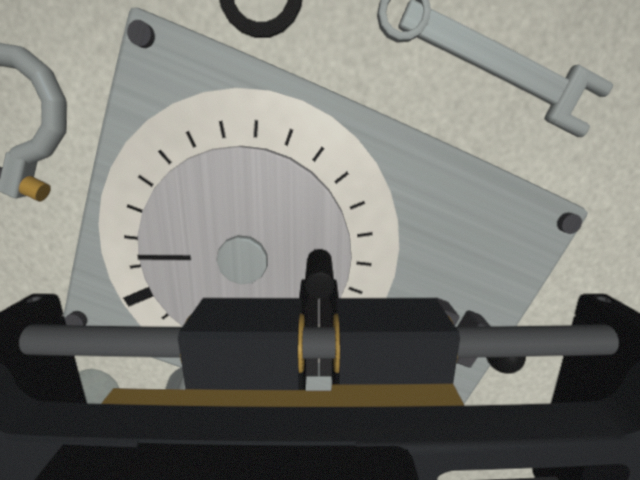

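The index runs from (138,257) to (190,257) and the long line from (126,302) to (151,291), with the boss at (242,260). I'll work out the remaining angle.

```bash
cat > ang.py <<'E'
from h import *
import pickle
c,st=pickle.load(open("w.pkl","rb"))
a=lambda d: np.degrees(np.arctan2(d[1],d[0]))%360
def go(bs,io,ii,lo,li):
    b=onz(c,*bs,66,st)[:2]; io,ii=[onz(c,*p,60,st)[:2] for p in(io,ii)]; lo,li=[onz(c,*p,47,st)[:2] for p in(lo,li)]
    print("boss",b,"| idx",a(io-b),a(io-ii),np.hypot(*(io-b)),"| line",a(lo-b),a(li-b),a(lo-li),np.hypot(*(lo-b)))
    l=np.radians(a(lo-b)); print("y off mm", -np.sin(l)*(io-b)[0]+np.cos(l)*(io-b)[1])
E
python3 -c "
from ang import *
go((242,260),(138,257),(190,257),(126,302),(151,291))"
```

```text
boss [558.50559321   3.44951239] | idx 282.4977640166285 282.0811021602699 59.860729939498825 | line 305.8205047775966 305.75269722170503 306.06602269578065 87.2951259413834
y off mm -23.699461819383178
```

Request:
drive_tool --series '[1.1,-3,0,0,0,-4,0,1.1,-3,0,0,0,-4,0,1.1,-3,0,0,0,-4,0,1.1,-3,0,0,0,-4,0,0.8,-2.2,0,0,0,-3,0,0.5,-1.5,0,0,0,-2,0,0,0,0,0,0,0,0]'

```text
time_s: 8.7
tcp_pos: [551.1, 47.7, 94.8]
orientation: [[-0.543, 0.839, 0.001], [0.839, 0.543, 0.001], [0.0, 0.001, -1.0]]
wrist_force: [2.4, 2.1, 1.1]
gripper_width: 0.7
```

```bash
python3 look.py w5; python3 - <<'E'
import cv2
im=cv2.imread('pics/w5.png')[190:340,90:290]; cv2.imwrite('pics/w5c.png',cv2.resize(im,None,fx=4,fy=4,interpolation=cv2.INTER_CUBIC))
E
```

```text
[551.09903163  47.65437341  94.84451183] tool x ang 122.91382455087466 r_t [4.27431706e+01 1.70635685e+01 2.59176895e-02] [ 39.9  31.2 -61.7 101.8  30.1  65.4  91.4] [2.43267922 2.05563752 1.11484541]
(560, 2.5, 66) (np.float64(239.3409588008007), np.float64(262.4555286430144))
(609, -65.6, 47) (np.float64(108.79923687865707), np.float64(257.4543591131226))
```

View pics/w5c.png

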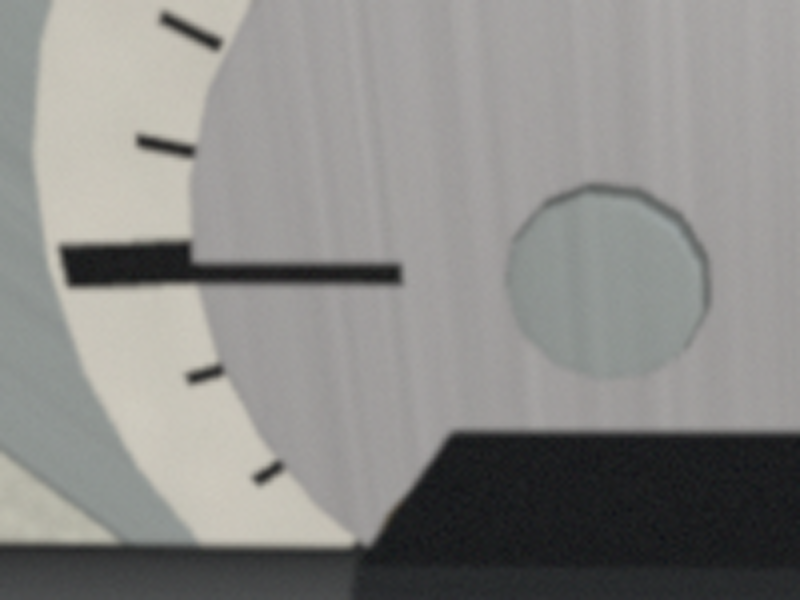

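In the crop, the index runs (192,271) to (402,274), the line's centre (66,266) to (190,263), and the boss is at (609,281).

```bash
python3 -c "
from ang import *
f=lambda u,v:((u+.5)/4+89.5,(v+.5)/4+189.5)
go(f(609,281),f(192,271),f(402,274),f(66,266),f(190,263))"
```

```text
boss [557.96340995   2.92885958] | idx 303.68861225339043 302.142373451242 60.023717248635705 | line 306.05446057836696 306.5161975031946 304.43415991636743 86.90049540728133
y off mm -2.4777856504208238
```

Request:
drive_tool --series '[0.3,-0.9,0,0,0,-1.2,0,0.3,-0.9,0,0,0,-1.2,0,0,0,0,0,0,0,0,0,0,0,0,0,0,0]'

```text
time_s: 9.15
tcp_pos: [549.0, 46.8, 94.6]
orientation: [[-0.579, 0.815, 0.0], [0.815, 0.579, 0.0], [-0.0, 0.0, -1.0]]
wrist_force: [3.1, 2.0, 1.7]
gripper_width: 0.7
```

```bash
python3 look.py w6; python3 - <<'E'
import cv2
im=cv2.imread('pics/w6.png')[190:340,90:290]; cv2.imwrite('pics/w6c.png',cv2.resize(im,None,fx=4,fy=4,interpolation=cv2.INTER_CUBIC))
E
```

```text
[549.03878727  46.7715766   94.6257012 ] tool x ang 125.39965318276288 r_t [4.24367179e+01 1.67106447e+01 1.70590839e-03] [ 40.4  31.3 -62.3 102.1  30.3  65.5  93.7] [3.11450602 1.96601582 1.69684968]
(560, 2.5, 66) (np.float64(239.83147178230706), np.float64(263.25823913237065))
(609, -65.6, 47) (np.float64(107.95462972363134), np.float64(252.46802416175177))
```

View pics/w6c.png

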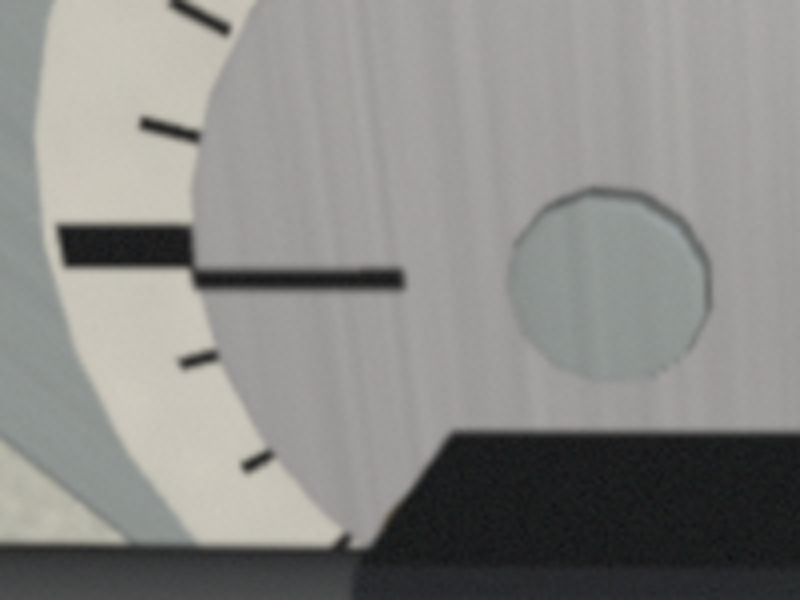

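```bash
python3 -c "
from ang import *
f=lambda u,v:((u+.5)/4+89.5,(v+.5)/4+189.5)
go(f(610,285),f(193,280),f(402,280),f(62,246),f(192,246))
d=c['depth']
for p in ((610,285),(300,320),(130,300)):
  u,v=f(*p); z=d[int(round(v)),int(round(u))]; R,o=pose(c,st); print((o+R@ray(c,u,v)*z).round(1))"
```

```text
boss [558.1184278   2.7925175] | idx 306.90478528924336 305.50217681973385 60.15115415754993 | line 306.06575590872336 306.2464733473161 305.4623425932356 86.82618064449588
y off mm 0.8808115064974551
[558.6   2.8  64.9]
[590.6 -30.   60.2]
[611.  -55.   47.1]
```

The estimated offset is about 0.9 mm, well within 3.5 mm. I'll back off and rise, then check from higher up.

Request:
drive_tool --series '[0,4,0,0,0,0,0,0,10,0,0,0,0,0,0,10,0,0,0,0,0,0,0,-25,0,0,0,0,0,0,-40,0,0,0,0,0,0,-40,0,0,0,0,0,0,-40,0,0,0,0,0,0,0,0,0,0,0]'

```text
time_s: 10.0
tcp_pos: [570.8, 62.2, 244.6]
orientation: [[-0.58, 0.815, 0.007], [0.815, 0.58, 0.001], [-0.003, 0.006, -1.0]]
wrist_force: [0.9, -0.5, 0.1]
gripper_width: 0.5
```

```bash
python3 look.py w7; python3 - <<'E'
import cv2
im=cv2.imread('pics/w7.png'); cv2.imwrite('pics/w7c.png',cv2.resize(im[80:300,160:400],None,fx=2.7,fy=2.7,interpolation=cv2.INTER_CUBIC))
E
```

```text
[570.77766583  62.18198265 244.62394966] tool x ang 125.45162078837478 r_t [42.36585488 43.3960279   0.12742513] [ 41.1  25.5 -67.   89.2  23.8  80.7  97.7] [ 0.88212248 -0.54988745  0.05304561]
(560, 2.5, 66) (np.float64(273.73939473283696), np.float64(178.08985257148797))
(609, -65.6, 47) (np.float64(191.86886204526715), np.float64(176.4806178728008))
```

View pics/w7c.png

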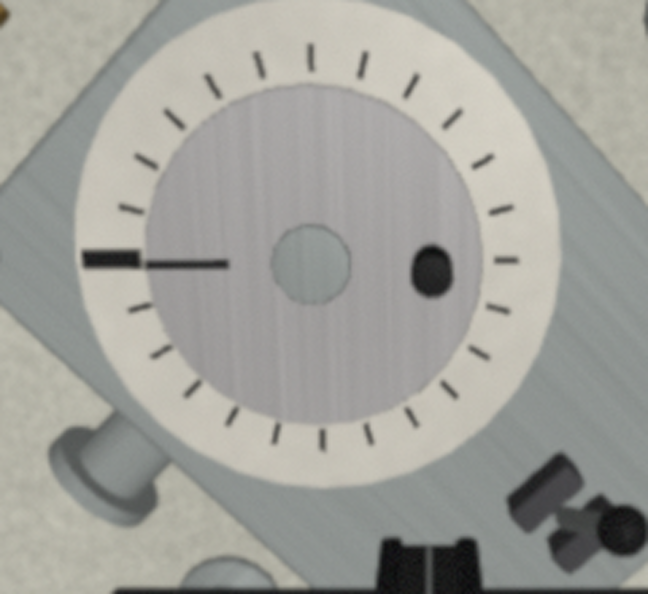

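The line runs (82,260) to (141,259), the index (147,265) to (228,265), with the boss at (311,264), the tick opposite the line at (506,260) and the ball at (622,530).

```bash
python3 -c "
from ang import *
f=lambda u,v:((u+.5)/2.7+159.5,(v+.5)/2.7+79.5)
go(f(311,264),f(147,265),f(228,265),f(82,260),f(141,259.5))
lo,li,op=[onz(c,*f(*p),47,st)[:2] for p in((82,260),(141,259.5),(506,260))]
io=onz(c,*f(147,265),60,st)[:2]; l=lo-op; l/=np.hypot(*l); d=io-op; print('off via opposite tick',l[0]*d[1]-l[1]*d[0], a(l))
print('ball',onz(c,*f(622,530),98,st), 'R',st['orientation'])"
```

```text
boss [558.90409043   3.04223345] | idx 306.3001996253944 305.2074957581537 58.82612956376935 | line 305.77685858880693 305.83839438711914 305.5946120620523 86.7428568200859
y off mm 0.537311819554521
off via opposite tick 0.30966954423153936 305.3097222919674
ball [566.94504168 139.27971685  98.        ] R [[-5.80012472e-01  8.14579974e-01  6.70800037e-03]
 [ 8.14601548e-01  5.80020227e-01  9.23704952e-04]
 [-3.13834434e-03  6.00010788e-03 -9.99977074e-01]]
```

The dial is aligned within about 0.5 mm, and both estimates agree. Next, the lever: turn the tool and go to the near side of the ball.

Request:
drive_tool --series '[0,0,0,0,0,7.6,0,0,0,0,0,0,7.6,0,0,0,0,0,0,7.6,0,0,0,0,0,0,7.6,0,0,0,0,0,0,7.6,0,0,0,0,0,0,7.6,0,25,-16.6,0,0,0,0,0,25,-16.6,0,0,0,0,0,25,-16.6,0,0,0,0,0,0,0,0,0,0,0,0]'

```text
time_s: 11.05
tcp_pos: [530.4, 147.8, 238.7]
orientation: [[0.17, 0.985, -0.002], [0.985, -0.17, 0.001], [0.001, -0.002, -1.0]]
wrist_force: [0.0, -0.3, 0.9]
gripper_width: 0.1
```

Request:
drive_tool --series '[0,0,30,0,0,0,0,0,0,30,0,0,0,0,0,0,30,0,0,0,0,0,0,30,0,0,0,0,0,0,18,0,0,0,0,0,0,0,0,0,0,0]'

```text
time_s: 11.65
tcp_pos: [531.3, 142.6, 98.7]
orientation: [[0.176, 0.984, -0.005], [0.984, -0.176, -0.001], [-0.002, -0.005, -1.0]]
wrist_force: [-1.1, -0.8, 0.1]
gripper_width: 0.5
```

Request:
drive_tool --series '[0,0,-7,0,0,0,0,0,6,0,0,0,0,0,0,6,0,0,0,0,0,0,6,0,0,0,0,0,0,6,0,0,0,0,0,0,6,0,0,0,0,0,6,0,0,0,0,0,0,6,0,0,0,0,0,0,6,0,0,0,0,0,0,0,0,0,0,0,0]'

```text
invalid input
```

Request:
drive_tool --series '[0,0,-7,0,0,0,0,0,6,0,0,0,0,0,0,6,0,0,0,0,0,0,6,0,0,0,0,0,0,6,0,0,0,0,0,0,6,0,0,0,0,0,0,6,0,0,0,0,0,0,6,0,0,0,0,0,0,6,0,0,0,0,0,0,0,0,0,0,0,0]'

```text
time_s: 12.65
tcp_pos: [580.8, 134.3, 108.2]
orientation: [[0.177, 0.984, 0.0], [0.984, -0.177, -0.0], [-0.0, 0.0, -1.0]]
wrist_force: [-0.6, 0.4, 0.8]
gripper_width: 0.9
```

Request:
drive_tool --series '[0,3,0,0,0,0,0,0,3,0,0,0,0,0,0,0,0,0,0,0,0]'

```text
time_s: 12.95
tcp_pos: [586.0, 133.4, 108.3]
orientation: [[0.177, 0.984, -0.0], [0.984, -0.177, -0.0], [-0.0, -0.0, -1.0]]
wrist_force: [-2.3, 0.3, -1.3]
gripper_width: 0.3
```

Request:
drive_tool --series '[0,1.5,0,0,0,0,0,0,1.5,0,0,0,0,0,0,0,0,0,0,0,0]'

```text
time_s: 13.25
tcp_pos: [587.3, 133.4, 108.1]
orientation: [[0.176, 0.984, -0.003], [0.984, -0.176, -0.001], [-0.001, -0.003, -1.0]]
wrist_force: [-9.4, 0.4, 2.0]
gripper_width: 0.9
```

Request:
drive_tool --series '[0,1,0,0,0,0,0,0,1,0,0,0,0,0,0,0,0,0,0,0,0]'

```text
time_s: 13.55
tcp_pos: [587.7, 133.4, 108.0]
orientation: [[0.175, 0.985, -0.006], [0.985, -0.175, -0.001], [-0.002, -0.006, -1.0]]
wrist_force: [-16.7, -0.1, 6.0]
gripper_width: 0.6
```

The force has risen to 17 N while the tool has stalled, so the lever is against its stop. I'll back off, rise clear and check both.

Request:
drive_tool --series '[0,-5,0,0,0,0,0,0,-12,0,0,0,0,0,0,-12,0,0,0,0,0,0,0,-20,0,0,0,0,0,0,-40,0,0,0,0,0,0,-40,0,0,0,0,0,0,-40,0,0,0,0]'

```text
time_s: 14.25
tcp_pos: [561.6, 138.0, 250.3]
orientation: [[0.176, 0.984, 0.001], [0.984, -0.176, -0.001], [-0.0, 0.001, -1.0]]
wrist_force: [1.3, 0.5, -0.4]
gripper_width: 0.6
```

Request:
drive_tool --series '[0,-35,0,0,0,0,0,0,-35,0,0,0,0,0,0,-35,0,0,0,0,0,0,-35,0,0,0,0,0,0,0,0,0,0,0,0,0,0,0,0,0,0,0]'

```text
time_s: 14.85
tcp_pos: [424.1, 162.2, 248.7]
orientation: [[0.177, 0.984, 0.003], [0.984, -0.177, -0.004], [-0.003, 0.003, -1.0]]
wrist_force: [-0.4, -1.1, -0.1]
gripper_width: 0.4
```

```bash
python3 - <<'E'
from h import *
import pickle
c=bot.read_camera("top"); pickle.dump(c,open("top2.pkl","wb"))
im=c["pixels"][165:300,150:320]; cv2.imwrite("pics/crop1.png",cv2.resize(im,None,fx=4.4,fy=4.4,interpolation=cv2.INTER_CUBIC))
E
```

```text
(no output)
```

View pics/crop1.png

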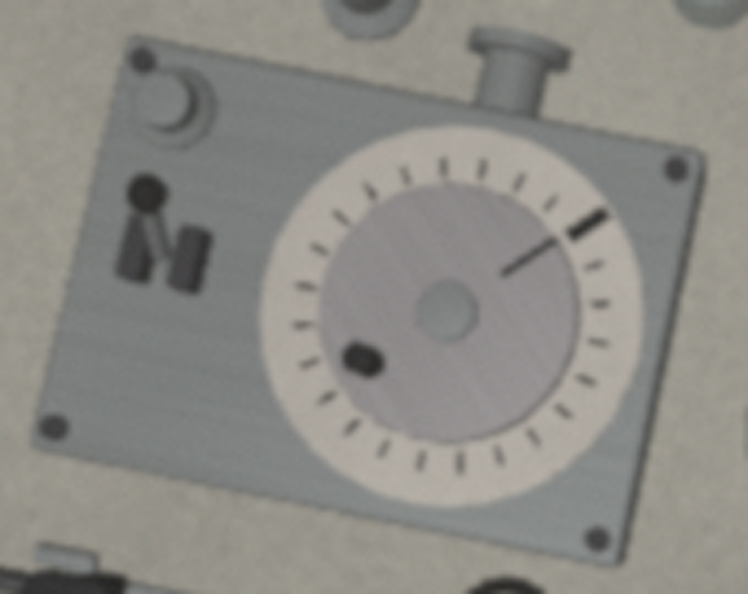

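The top view shows the index from (503,274) to (557,239), pointing into the long line from (571,235) to (605,213). The ball is now at (146,193), and the cap, ferrule and gasket look unmoved.

```bash
python3 - <<'E'
from h import *
import pickle
c=pickle.load(open("top2.pkl","rb"))
g=lambda u,v,z: onz(c,(u+.5)/4.4+149.5,(v+.5)/4.4+164.5,z)[:2]
b=np.array([559.5,2.8]); a=lambda d:np.degrees(np.arctan2(d[1],d[0]))
io,lo=g(557,239,60),g(605,213,47); print("idx",a(io-b),a(io-g(503,274,60)),"line",a(lo-b),a(lo-g(571,235,47)))
y=np.radians(-10.3); x=np.array([np.cos(y),np.sin(y)]); s=(g(146,193,98)-b)@x; print("ball x",s,"tilt",np.arcsin(np.clip(s/45,-1,1))+.5)
bot.sign_off()
E
```

```text
idx -53.41844752465781 -55.41057933235721 line -53.90254559507819 -55.4624610631525
ball x 22.778637818722963 tilt 1.0307635052570974
the job is handed in; nothing more can be done
```

The dial and the lever are both set, and I've handed the job in; the interface gives no verdict, so these figures are from my own checks.

- **Dial:** I pushed the peg about 128° anticlockwise with the closed fingertips. The index mark now lines up with the long scale line. After the fingers let go, two wrist-camera estimates put it 0.3 mm and 0.5 mm off the line's centre. The final top view put it within about 0.5°, roughly 0.5 mm. The limit is 3.5 mm.
- **Lever:** I pushed it away from the robot until the tool stalled at about 17 N against the stop. The final view put its tilt at about 1.03 rad, where the stop is 1.0 and 0.85 is needed.
- **Surroundings:** The arm was clear of everything at hand-in, at 14.9 s. The cap, ferrule and gasket looked unmoved in the last picture. I did not check the other loose items in it, but no push or descent came near them.
- **Disagreements and slips:** The close-up estimate taken while still touching the peg read 0.9 mm off, against 0.3–0.5 mm after release. Two move calls were refused because I miscounted rows. After the first, one arc ran in free air above the valve and touched nothing.

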